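Hang the ballast on the camera stand

ROBOT

A 6-joint arm with a two-finger parallel gripper is mounted at the origin on the work surface. World frame = base frame: x ahead of the robot, y to its left, z up, the work surface at z = 0. Lengths are in m, angles in rad, forces in N, time in s.
With the tool pointing down it reaches from about 0.35 to 0.85 m from the base axis. Payload 8.1 kg.
Tool frame: the origin (TCP) lies on the mounting face of the last link; the fingertips stand 186 mm ahead of it and the grasp point (between the pads) lies 167 mm ahead of it; z points along the fingers, y is the line along which they close (so a half turn about z gives the same grasp; the last joint's range is limited). The gripper opens to 93 mm and grips with 3 to 60 N. Pads are 15 mm wide; open, the fingers measure 128 mm over their backs; the gripper's body (75 mm by 188 mm) begins 65 mm behind the grasp point.
Start: joints at [-1.213, 0.13, 1.488, -0, 1.523, -0.085], TCP at [0.257, -0.542, 0.405] pointing down, gripper open.
Joint ranges: [-2.96, 2.96], [-0.89, 2.26], [0.02, 2.5], [-1.34, 4.48], [0, 2.73], [-2.66, 2.66]. Speed limits (rad/s): [2.39, 2.39, 2.79, 3.14, 3.14, 3.14].

INTERFACE

Orientations are given as a rotation vector (axis times angle).
In Python, from plant import read_state, read_camera, camera_params, close_job gives the robot as it stands. The module is installed in compiled form; this text tells all that it offers.
- The arm moves only by the tool servo_tool, never from a script. Its argument "increments" is a list of rows, each an object with "slide": the shift along the tool's x, y, z in mm, a list of three; "dr": the turn, a rotation vector about the tool's x, y, z in rad, a list of three; "jaw": the closure, from 0 (fully open) to 1 (shut). In form: [{"slide": [x, y, z], "dr": [ax, ay, az], "jaw": jaw}, ...]. A call has 1 to 20 rows; each row is the pose to reach, as a shift and turn from the pose commanded when the call began, along the tool's axes at that moment; what a row does not reach only later rows make up. A row lasts 1/10 s, in which the tool goes at most 50 mm and 8.59 degrees, less where a joint would pass 70% of its speed; a pose out of reach is approached as far as the arm can. A call with a gripper value outside its range is refused whole. The fingers move at their own pace and stop on an object; "force" is the grip in N (left out, the last holds). Time passes only in rows, so rows that repeat a pose let the fingers close. It gives the time, the measured TCP pose, the force, the opening and the grip force at its end, in the units of the state.
- read_state(): the state, without advancing time (a new reading comes with each control period).
- read_camera(name): name is "scene" or "side" or "wrist"; returns (picture, depth): 420x560x3 uint8, red, green, blue; 420x560 float32, m along the optical axis (not along the pixel's ray), 0 where there is no reading.
- camera_params(name): a dict with "fx", "fy", "cx", "cy" (pixels), "rvec" (rotation vector, rad) and "tvec" (3), from world to camera coordinates, as OpenCV has them. Camera axes: x right, y down, z forward; pixel columns grow to the right and rows downward; lengths in m; the calibration is good to about 2 mm. A picture is of the moment at which its call begins: read the wrist's pose just before it. camera_params takes no time and is no camera call; for the wrist camera it gives the pose at the moment of the call.
- close_job(): hands the job in; it is judged then, once.
The state is a dict: "t": time; "q": joint angles; "dq": joint speeds; "joint_torque": joint torques, N m; "tool_pos": TCP position; "orientation": TCP orientation; "force": force on the tool from outside, world axes, zero at the start; "wrist_torque": the same for the moment, N m; "opening": finger opening in m; "gripper_force": force on a finger pad.
Only numpy, scipy, OpenCV 4.12 (cv2) and the standard library are available. Lean on these libraries where they do the work, as an engineer would, in place of code of your own. Each camera call takes 0.05 s, during which the arm holds its last target. There are 200 camera calls.

TASK

The camera on its boom makes the stand top-heavy: hang the orange ballast weight on the pin at the end of the stand's low tail arm. Lift the weight out of the crate, where only its hook can be gripped, stand it upright on the bare table and let go; then take it another way so that the hook is free, push the hook's mouth onto the pin until the sprung red gate snaps shut behind the pin, and leave it hanging still. Don't bang the stand or knock the weight over, and leave everything else where it is.

Things in the scene. Friction and masses are not known exactly. Their poses are not given: they have to be found in the camera images.
- ballast: The weight: orange block 120 x 44 x 50 mm (its x, y, z) with a steel snap hook on top, 127 mm tall in all, 0.5 to 0.9 kg. Origin: centre of the underside, z up. Centre of mass about x 0, y 0, z 33 mm. The hook's spine is at the back (x -32 to -20 mm), its mouth faces +x. Starts upright in a crate compartment, block below the rims, hook above.
- hook_top (a point): Top of the hook, 127 mm above the middle of the weight's underside; axes as ballast. The hook is a flat steel bar, 14 mm thick in y, 12 mm wide, bent in the x-z plane: crook straight from x -9 to 9 mm, then sloping down 45 degrees to the spine (back) and the nose (front, x 20 to 32 mm, ending 95 mm above the underside). The hook rises from a lower lip, its top 64 mm up.
- hook_mouth (a point): Middle of the mouth's entry, at x 26 mm, z 82 mm of the weight (axes as ballast), between lip and nose. The pin's axis goes in here along -x, at 76 to 86 mm above the underside, pressing the gate in, until it is about 26 mm inside (x 0). Then lowering the weight 25 mm brings the pin up into the crook, past the gate's end, and the gate springs back behind it.
- hook_crook (a point): Where the pin's axis lies when the weight hangs: 107 mm above the middle of the weight's underside (x 0, y 0); axes as ballast. Underside of the crook 115 mm up.
- gate (a joint): Angle of the red sprung gate, a 7 mm bar 37 mm long hinged on the lower lip at x 16, z 63 mm of the weight: 0 shut (upright, its end behind the nose), grows inwards (towards the spine) to 1.25 rad. It takes about 3 N at the pin to start it, 6 N fully in; it cannot swing outwards and springs shut by itself.
- pin_mid (a point): Middle of the stand's steel ballast pin, on its axis, 215 mm above the table. The pin is level, 16 mm thick, along this point's x, usable 35 mm to either side between the tail arm's end fitting (+x) and an end flange of 29 mm (-x, nearer the robot). This point's y is the way to push the hook on, roughly to the robot's left. Clear for 150 mm on the -y side of the pin, bare table below it there.
- stand: Camera stand, fixed: round base, radius 100 mm, 18 mm high; column 35 mm thick from its middle up to 0.56 m. Origin: centre of the underside. A tail arm 22 mm thick runs from the column along -y at 215 mm height to an end fitting (32 x 36 x 36 mm) at y -0.140, from which the pin sticks out along -x; pin_mid is at (-0.060, -0.140, 0.215). Boom with camera along +y at 0.57 m height.
- crate: Plywood crate, fixed, 142 x 190 x 58 mm (x, y, z), walls and floor 5 mm; three compartments along its y, 132 mm long in x, 56 to 60 mm wide, centred about y -0.062, 0 and 0.062. Origin: centre of the underside. Weight, battery and light stand in them, one in each, any order; the weight's x is along the crate's x.
- battery: Black battery pack 104 x 40 x 64 mm in the crate, origin at the centre of its underside; leave it.
- light_cube: Grey LED light 100 x 34 x 67 mm in the crate, origin at the centre of its underside; leave it.
- mug: Blue mug, 82 mm across, 92 mm tall, on the far part of the table; origin at the centre of its underside; leave it.
- lens: Black camera lens standing on end, 70 mm across, 92 mm tall; origin at the centre of its underside; leave it.
- book: Green book 105 x 148 x 22 mm lying on the table; origin at the centre of its underside; leave it.
- jar: Amber jar with yellow cap, 72 mm across, 105 mm tall; origin at the centre of its underside; leave it.
- bowl: Dark bowl, 132 mm across, 56 mm tall; origin at the centre of its underside; leave it.
- tape: Black tape roll lying flat, 96 mm across, 25 mm high; origin at the centre of its underside; leave it.
Mind the look-alikes: they are no part of the job. Of the things that look like the ballast, the middle-sized one is meant.

How it is judged:
On the way, in this order (a step that is already met when the one before it is completed fails the run):
1. the weight stands upright on the bare table, out of the crate and let go (height (world z) of ballast below 0.004 m and angle between ballast's own z axis and vertical below 0.1 rad and contact force between the fingers and ballast below 0.1 N and linear speed of ballast below 0.02 m/s), for 0.2 s.
2. the hook's mouth is pushed onto the pin, the pin pressing the gate in (value of joint gate above 0.35 rad and contact force between stand and ballast above 0.2 N and distance between hook_crook and pin_mid below 0.06 m), for 0.02 s.
At the end, for the whole second after the job is handed in: The weight hangs from the pin, let go: the pin's axis lies in the crook (crook point within 9 mm along the push, 6 mm in height and 40 mm along the pin of pin_mid), the gate is shut (under 0.12 rad), the weight is within 0.25 rad of upright and still (under 0.03 m/s) (value of joint gate below 0.12 rad and angle between ballast's own z axis and vertical below 0.25 rad and linear speed of ballast below 0.03 m/s and y of hook_crook in the frame of pin_mid between -0.009 and 0.009 m and z of hook_crook in the frame of pin_mid between -0.006 and 0.006 m and x of hook_crook in the frame of pin_mid between -0.04 and 0.04 m); the robot touches nothing.
It fails at once if the weight was knocked over (tilted more than 0.7 rad) (angle between ballast's own z axis and vertical above 0.7 rad).
It fails at once if the stand was banged (more than 60 N on it) (contact force between stand and anything else above 60 N).
It fails at once if another thing was moved by more than 30 mm (distance of any of battery, light_cube, mug, lens, book, jar, bowl, tape from where it was at the start of the episode above 0.03 m).
It also fails if it takes over 58 s, if anything falls off the work surface, if the arm or the gripper's body presses on something with over 40 N, if the wrist force passes 120 N, or if a joint passes its speed limit or range.

## Working session

There is one attempt and no reset: what is moved stays moved. The work goes in short steps, Python scripts to look and compute and a tool call to move; the robot and the scene stay as the last step left them, time stands still between calls to the robot, and variables do not carry over. Pictures are saved under pics/ and viewed, at most 10 in all, crops included, and the job is handed in when it is done.

Besides the shell and the picture viewer there is one more tool, called after "Call:" as name([rows], argument=value, ...), one row to a line, values as JSON. servo_tool: Moves the arm, as the interface text tells. Its arguments: {"type":"object","properties":{"increments":{"type":"array"},"force":{"type":"number"}},"required":["increments"]}

```bash
mkdir -p pics; cat > h.py <<'E'
import numpy as np, cv2
from plant import read_state, read_camera, camera_params, close_job
from scipy.spatial.transform import Rotation as R
def grab(n):
    p=camera_params(n); im,d=read_camera(n); return im,d,p
def world(d,p):
    h,w=d.shape; u,v=np.meshgrid(np.arange(w),np.arange(h))
    c=np.stack([(u-p['cx'])/p['fx']*d,(v-p['cy'])/p['fy']*d,d],-1)
    M=R.from_rotvec(np.array(p['rvec']).ravel()).as_matrix()
    return (c-np.array(p['tvec']).ravel())@M
def save(n,im): cv2.imwrite('pics/'+n+'.png',im[:,:,::-1])
E
python3 - <<'E'
from h import *
a=[]
for n in ['scene','side','wrist']:
    im,d,p=grab(n); np.savez(n+'0.npz',im=im,d=d,W=world(d,p)); save(n+'0',im)
    M=R.from_rotvec(np.array(p['rvec']).ravel()).as_matrix(); print(n,p['fx'],-M.T@np.array(p['tvec']).ravel(),(d>0).mean())
    W=world(d,p); hsv=cv2.cvtColor(im,cv2.COLOR_RGB2HSV)
    m=(cv2.inRange(hsv,(5,150,90),(20,255,255)))
    k,l,s,c=cv2.connectedComponentsWithStats(m)
    for i in range(1,k):
        if s[i,4]>30:
            q=W[(l==i)&(d>0)]; print(n,s[i],c[i].round(),np.percentile(q,[2,50,98],axis=0).round(3).tolist() if len(q) else 0)
print(read_state())
E
```

```text
scene 513.4884102414219 [1.3614454  0.41486428 0.90147576] 0.996062925170068
scene [147  43  27   2  47] [160.  44.] [[0.274, -0.591, 0.327], [0.289, -0.559, 0.331], [0.306, -0.529, 0.334]]
scene [  153    73   195   230 12710] [255. 176.] [[-0.196, -0.698, -0.005], [0.335, -0.228, -0.0], [0.652, 0.09, 0.066]]
scene [ 399  113  142   77 3246] [463. 151.] [[-0.233, 0.055, -0.006], [-0.099, 0.262, -0.002], [0.083, 0.451, 0.002]]
scene [271 132  16  18  93] [280. 138.] [[0.081, -0.311, -0.005], [0.109, -0.28, -0.001], [0.151, -0.234, 0.003]]
scene [546 147  14  44 325] [552. 168.] [[-0.233, 0.497, -0.007], [-0.122, 0.524, -0.002], [-0.017, 0.548, 0.002]]
scene [324 153  49  54 779] [352. 180.] [[0.124, -0.094, -0.005], [0.215, 0.023, -0.001], [0.305, 0.087, 0.003]]
scene [ 380  176  180  184 4610] [436. 282.] [[0.155, 0.151, -0.005], [0.491, 0.341, -0.001], [0.688, 0.551, 0.002]]
scene [143 188  42  17 200] [164. 197.] [[0.556, -0.437, 0.05], [0.584, -0.356, 0.054], [0.595, -0.323, 0.058]]
scene [547 191  13  32 210] [553. 206.] [[0.0, 0.527, -0.006], [0.065, 0.546, -0.002], [0.13, 0.56
[... 3896 characters left out ...]
0.35, -0.348, 0.037]]
{'t': 0.15, 'q': array([-1.21343802e+00,  1.30990556e-01,  1.48904727e+00, -8.95215457e-06,
        1.52300839e+00, -8.54070103e-02]), 'dq': array([-0.00173712, -0.00281641, -0.00429637, -0.00042848,  0.00112657,
        0.00098206]), 'joint_torque': array([ 1.29835145e-03, -5.60474467e+01, -4.92336488e+01,  7.69077125e-02,
        3.06477130e-02, -5.93062418e-05]), 'tool_pos': array([ 0.25701498, -0.54196454,  0.40391655]), 'orientation': array([-3.06351741e+00, -6.89511686e-01,  3.23278637e-04]), 'force': array([-0.54662255,  1.08779296, -0.10296112]), 'wrist_torque': array([ 0.01404441, -0.01289933, -0.01319932]), 'gripper_force': 0.0, 'opening': 0.09318948750075302}
```

View pics/scene0.png

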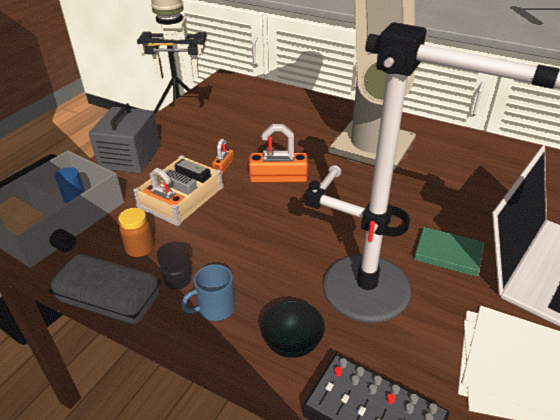

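View pics/side0.png

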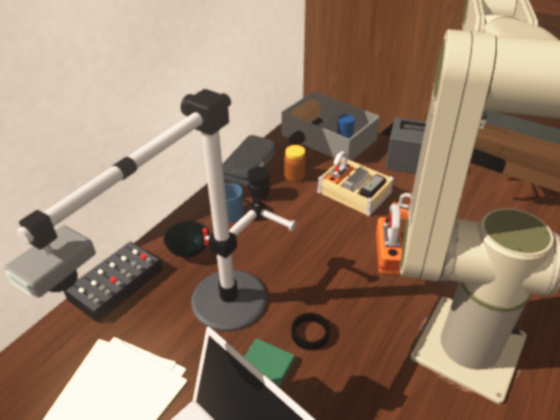

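The scene picture shows three orange hook weights: one in the crate (160,188), a small one on the table (222,157) and a large one at (279,160). The description (in the crate, middle-sized) points to the one at (160,188). I'll check it in a crop and measure it.

```bash
python3 - <<'E'
from h import *
s=np.load('scene0.npz'); sd=np.load('side0.npz')
a=cv2.resize(s['im'][110:230,120:320],(800,480),interpolation=cv2.INTER_CUBIC)[:300*2,:]
b=cv2.resize(sd['im'][140:225,300:440],(400,243),interpolation=cv2.INTER_CUBIC)
c=cv2.resize(a,(400,240)); 
save('crop1',cv2.resize(s['im'][125:225,125:265],(770,550),interpolation=cv2.INTER_CUBIC))
for nm,z in (('scene',s),('side',sd)):
    W=z['W'];im=z['im'];hsv=cv2.cvtColor(im,cv2.COLOR_RGB2HSV)
    # crate: points 0.04<z<.07
    def rect(m,t):
        p=W[m][:,:2].astype(np.float32)
        if len(p)>10: r=cv2.minAreaRect(p); print(nm,t,len(p),np.round(r[0],4),np.round(r[1],4),round(r[2],1),'zmax',W[m][:,2].max().round(3))
    x,y,zz=W[...,0],W[...,1],W[...,2]
    reg=(x>.45)&(x<.72)&(y>-.5)&(y<-.22)
    rect(reg&(zz>.053)&(zz<.064)&(hsv[...,1]<150),'rim')
    rect(reg&(zz>.085)&(zz<.135),'hook')
    o=(hsv[...,0]<14)&(hsv[...,1]>190)&(hsv[...,2]>150)&(zz>.02)&(zz<.12)
    k,l,st,c=cv2.connectedComponentsWithStats(o.astype(np.uint8))
    for i in range(1,k):
        if st[i,4]>15: rect(l==i,('orange',st[i][:4].tolist()))
    # column and pin
    rect((x>.3)&(x<.8)&(abs(y)<.4)&(zz>.3)&(zz<.5),'column')
    rect((zz>.2)&(zz<.235)&(y>-.3)&(y<.4)&(x>.3)&(x<.8),'tailarm')
    q=W[(zz>.195)&(zz<.24)&(y>-.3)&(y<.4)&(x>.2)&(x<.8)]
    np.savetxt(nm+'_tail.txt',q)
E
```

```text
scene rim 678 [ 0.526  -0.3803] [0.1526 0.1588] 86.2 zmax 0.064
scene hook 391 [ 0.6409 -0.3635] [0.1745 0.0645] 14.7 zmax 0.134
scene ('orange', [269, 144, 3, 7]) 18 [ 0.3141 -0.1972] [0.0103 0.0061] 30.7 zmax 0.12
scene ('orange', [213, 149, 20, 20]) 131 [ 0.3255 -0.3553] [0.0905 0.0332] 8.9 zmax 0.04
scene ('orange', [249, 153, 59, 26]) 858 [ 0.3029 -0.1789] [0.0635 0.1667] 28.4 zmax 0.075
scene ('orange', [164, 183, 5, 8]) 17 [ 0.5733 -0.363 ] [0.0089 0.0072] 70.6 zmax 0.098
scene ('orange', [144, 189, 20, 11]) 40 [ 0.5873 -0.4021] [0.07   0.0114] 81.7 zmax 0.057
scene ('orange', [165, 194, 19, 10]) 58 [ 0.5764 -0.3386] [0.0323 0.0428] 61.6 zmax 0.058
scene ('orange', [135, 227, 10, 8]) 30 [ 0.7334 -0.3179] [0.0105 0.0172] 63.4 zmax 0.087
scene ('orange', [122, 230, 11, 11]) 40 [ 0.7529 -0.3422] [0.0098 0.0297] 9.4 zmax 0.087
scene ('orange', [127, 233, 16, 20]) 102 [ 0.7492 -0.3273] [0.0114 0.0374] 32.8 zmax 0.077
scene ('orange', [335, 367, 7, 9]) 51 [0.8419 0.2436] [0.0134 0.0113] 22.1 zmax 0.059
scene ('orange', [388, 394, 7, 10]) 54 [0.8478 0.3484] [0.0132 0.0108] 16.4 zmax 0.058
scene column 1881 [0.5883 0.2058] [0.0209 0.0349] 12.4 zmax 0.5
scene tailarm 1416 [0.5477 0.1367] [0.2013 0.1324] 77.4 zmax 0.235
side rim 358 [ 0.527  -0.3955] [0.1997 0.1577] 88.0 zmax 0.064
side hook 257 [ 0.6524 -0.4075] [0.1789 0.1601] 14.5 zmax 0.132
side ('orange', [286, 158, 6, 8]) 18 [ 0.7254 -0.3134] [0.0081 0.0276] 77.6 zmax 0.085
side ('orange', [334, 179, 7, 4]) 16 [ 0.5574 -0.3434] [0.0137 0.0246] 6.0 zmax 0.056
side ('orange', [377, 222, 22, 49]) 199 [ 0.3172 -0.1535] [0.0452 0.163 ] 44.9 zmax 0.067
side ('orange', [392, 248, 9, 9]) 29 [ 0.2567 -0.1311] [0.0135 0.0431] 4.3 zmax 0.07
side column 1223 [0.5718 0.2124] [0.0349 0.0213] 43.1 zmax 0.5
side tailarm 1077 [0.546  0.1394] [0.2014 0.1283] 76.8 zmax 0.235
```

View pics/crop1.png

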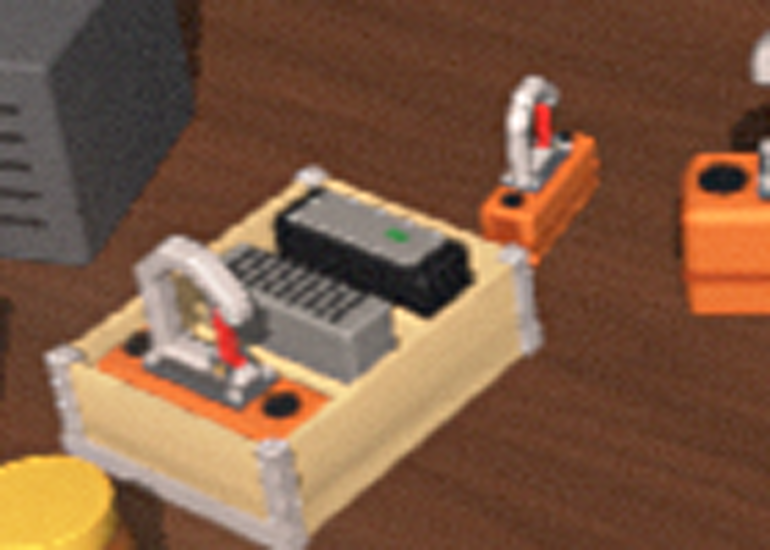

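The crop confirms it: the crate weight (hook at about (165,180) full-frame) has its red gate facing image lower-right. It sits between the small one (222,157) and the big one (279,160) in size. Next I fit the hook, column and pin.

```bash
python3 - <<'E'
from h import *
from scipy.optimize import least_squares
D={n:np.load(n+'0.npz') for n in('scene','side')}
P=[];ar=[]
for n,z in D.items():
    W=z['W'];x,y,zz=[W[...,i] for i in range(3)]
    hsv=cv2.cvtColor(z['im'],cv2.COLOR_RGB2HSV)
    m=(x>.52)&(x<.64)&(y>-.44)&(y<-.28)&(zz>.085)&(zz<.14)
    q=W[m]; t=q[q[:,2]>.122]
    print(n,'hook n',len(q),'mean',q.mean(0).round(4),'top',len(t),t.mean(0).round(4) if len(t) else '')
    c=q[:,:2]-q[:,:2].mean(0); u,s,v=np.linalg.svd(c,full_matrices=False); print(' dir',np.degrees(np.arctan2(v[0,1],v[0,0])).round(1),'ext',np.ptp(c@v[0]).round(4),np.ptp(c@v[1]).round(4))
    red=((hsv[...,0]<5)|(hsv[...,0]>174))&(hsv[...,1]>150)&(x>.5)&(x<.66)&(y>-.46)&(y<-.26)&(zz>.05)
    print(' red',red.sum(),W[red].mean(0).round(4))
    m=(abs(x-.58)<.06)&(abs(y-.21)<.06)&(zz>.3)&(zz<.5); P.append(W[m][:,:2])
    q=W[(zz>.22)&(zz<.24)&(y>-.1)&(y<.25)&(x>.3)&(x<.65)&(np.hypot(x-.58,y-.215)>.04)]; ar.append(q)
f=lambda p:np.concatenate([np.hypot(*(Q-p[:2]).T)-.0175 for Q in P])
r=least_squares(f,[.575,.21],loss='soft_l1',f_scale=.002); print('column',r.x,np.std(r.fun))
for i in range(2): 
    r1=least_squares(lambda p:np.hypot(*(P[i]-p).T)-.0175,[.575,.21],loss='soft_l1',f_scale=.002); print(r1.x)
for n,z in D.items():
    W=z['W'];x,y,zz=[W[...,i] for i in range(3)]
    m=(zz>.19)&(zz<.24)&(x>.35)&(x<.65)&(y>-.05)&(y<.2)
    q=W[m]; h=np.histogram2d(q[:,0],q[:,1],bins=[np.arange(.38,.66,.02),np.arange(-.05,.25,.02)])[0].astype(int)
    print(n);print(h)
E
```

```text
scene hook n 207 mean [ 0.5727 -0.379   0.1133] top 74 [ 0.5725 -0.3777  0.128 ]
 dir 88.2 ext 0.0684 0.0181
 red 26 [ 0.5733 -0.3634  0.0827]
side hook n 119 mean [ 0.5669 -0.3745  0.111 ] top 36 [ 0.5671 -0.375   0.1262]
 dir 84.2 ext 0.0671 0.0183
 red 9 [ 0.5685 -0.3603  0.0797]
column [0.5783559  0.20382204] 0.00127367471963477
[0.57807181 0.20356468]
[0.57920605 0.2044169 ]
scene
[[  0   0   0   0   0   0   0   0   0   0   0   0   0   0]
 [  0   0   0   0   0   0   0   0   0   0   0   0   0   0]
 [  0   0   0   0   0   0   0   0   0   0   0   0   0   0]
 [  0   0   0   0   0   0   0   0   0   0   0   0   0   0]
 [  0   0   0   0   0  49  32   0   0   0   0   0   0   0]
 [  0   0   0   0   0  28  14   0   0   0   0   0   0   0]
 [  0   0   0   0   0  33  10   0   0   0   0   0   0   0]
 [  0   0   0   0   0  28  17   0   0   0   0   0   0   0]
 [  0   0   0   0   0  15   3   0   0   0   0   0   0   0]
 [  0   0   0   0   3   8  40  17  19  16  15  10   0   0]
 [  0   0   0   0  16 152 134  78  78  80  81  56  15   0]
 [  0   0   0   0   0   0   0   0   0   0   0  73  78   0]
 [ 
[... 247 characters left out ...]
0   0   0   0   0   0   0   0   0   0   0   0   0]
 [  0   0   0   0   0   0   0   0   0   0   0   0   0   0]
 [  0   0   0   0   0  34  35   0   0   0   0   0   0   0]
 [  0   0   0   0   0  21  27   0   0   0   0   0   0   0]
 [  0   0   0   0   0  22  26   0   0   0   0   0   0   0]
 [  0   0   0   0   0  20  26   0   0   0   0   0   0   0]
 [  0   0   0   0   0  21  24   0   0   0   0  24  43   0]
 [  0   0   0   0   3  52 102  48  47  48  47  14   8   0]
 [  0   0   0   0   0   3  35  10  10  10  14   1   0   0]
 [  0   0   0   0   0   0   0   0   0   0   0   0   0   0]
 [  0   0   0   0   0   0   0   0   0   0   0   0   0   0]
 [  0   0   0   0   0   0   0   0   0   0   0   0   0   0]]
```

Call:
servo_tool([
  {"slide": [335, 24, 0], "dr": [0, 0, -1.066], "jaw": 0},
  {"slide": [335, 24, 0], "dr": [0, 0, -1.066], "jaw": 0},
  {"slide": [335, 24, 0], "dr": [0, 0, -1.066], "jaw": 0},
  {"slide": [335, 24, 0], "dr": [0, 0, -1.066], "jaw": 0},
  {"slide": [335, 24, 0], "dr": [0, 0, -1.066], "jaw": 0},
  {"slide": [335, 24, 0], "dr": [0, 0, -1.066], "jaw": 0},
  {"slide": [335, 24, 0], "dr": [0, 0, -1.066], "jaw": 0},
  {"slide": [335, 24, 0], "dr": [0, 0, -1.066], "jaw": 0},
  {"slide": [335, 24, 0], "dr": [0, 0, -1.066], "jaw": 0},
  {"slide": [335, 24, 0], "dr": [0, 0, -1.066], "jaw": 0},
  {"slide": [335, 24, 0], "dr": [0, 0, -1.066], "jaw": 0},
])

```text
t: 1.25
tool_pos: [0.5689, -0.4212, 0.4049]
orientation: [-2.292, -2.148, 0.0]
force: [0.1, -0.1, -0.2]
opening: 0.0932
gripper_force: 0.0
```

```bash
cat >> h.py <<'E'
def toolT():
    s=read_state(); return np.array(s['tool_pos']),R.from_rotvec(s['orientation']).as_matrix()
def pca(q):
    c=q[:,:2]-q[:,:2].mean(0); v=np.linalg.svd(c,full_matrices=False)[2]
    e=np.array([c@v[0],c@v[1]]); lo,hi=np.percentile(e,[1,99],axis=1)
    return (q[:,:2].mean(0)+v.T@((lo+hi)/2)).round(4),np.degrees(np.arctan2(v[0,1],v[0,0])).round(2),(hi-lo).round(4)
E
python3 - <<'E'
from h import *
p,M=toolT(); print(p,M.round(3),read_state()['q'].round(3))
im,d,cp=grab('wrist'); W=world(d,cp); save('w1',im); np.savez('w1.npz',im=im,d=d,W=W)
x,y,z=[W[...,i] for i in range(3)]
hsv=cv2.cvtColor(im,cv2.COLOR_RGB2HSV)
m=(abs(x-.57)<.03)&(abs(y+.377)<.06)&(z>.09)&(z<.14); q=W[m]; print('hook',len(q),pca(q),np.percentile(q[:,2],[50,95,99]))
t=W[m&(z>.122)]; print('top',len(t),pca(t),t[:,2].mean())
o=(hsv[...,0]<14)&(hsv[...,1]>150)&(hsv[...,2]>120)&(z>.035)&(z<.075)&(abs(x-.57)<.06)&(abs(y+.377)<.1); print('orange',o.sum(),pca(W[o]),np.median(W[o][:,2]))
r=(z>.053)&(z<.063)&(hsv[...,1]<150)&(abs(y+.377)<.12); print('rim',pca(W[r]))
E
```

```text
[ 0.56888851 -0.42122228  0.40485775] [[ 0.065  0.998 -0.   ]
 [ 0.998 -0.065 -0.   ]
 [-0.    -0.    -1.   ]] [-0.71   0.425  1.139 -0.     1.577 -0.645]
hook 1638 (array([ 0.5683, -0.3816]), np.float64(-94.04), array([0.0609, 0.0133])) [0.12849288 0.1326823  0.1333446 ]
top 1178 (array([ 0.5683, -0.3825]), np.float64(-93.81), array([0.0422, 0.0133])) 0.12944811829784209
orange 2688 (array([ 0.5687, -0.3819]), np.float64(-92.65), array([0.1184, 0.0434])) 0.054432760534039885
rim (array([ 0.5816, -0.391 ]), np.float64(-9.54), array([0.4785, 0.1547]))
```

View pics/w1.png

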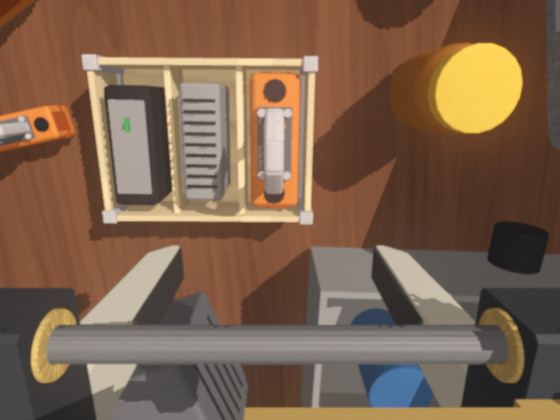

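Call:
servo_tool([
  {"slide": [39, -3, 0], "dr": [0, 0, -0.007], "jaw": 0},
  {"slide": [39, -3, 40], "dr": [0, 0, -0.007], "jaw": 0},
  {"slide": [39, -3, 80], "dr": [0, 0, -0.007], "jaw": 0.3},
  {"slide": [39, -3, 114], "dr": [0, 0, -0.007], "jaw": 0.5},
  {"slide": [39, -3, 114], "dr": [0, 0, -0.007], "jaw": 0.6},
  {"slide": [39, -3, 114], "dr": [0, 0, -0.007], "jaw": 1},
  {"slide": [39, -3, 114], "dr": [0, 0, -0.007], "jaw": 1},
  {"slide": [39, -3, 114], "dr": [0, 0, -0.007], "jaw": 1},
  {"slide": [39, -3, 114], "dr": [0, 0, -0.007], "jaw": 1},
  {"slide": [39, -3, 114], "dr": [0, 0, -0.007], "jaw": 1},
], force=45)

```text
t: 2.3
tool_pos: [0.5698, -0.3814, 0.292]
orientation: [2.28, 2.158, 0.0]
force: [-0.1, -0.0, 0.2]
opening: 0.0337
gripper_force: 0.0
```

Call:
servo_tool([
  {"slide": [0, 0, 0], "dr": [0, 0, 0], "jaw": 1},
  {"slide": [0, 0, 0], "dr": [0, 0, 0], "jaw": 1},
  {"slide": [0, 0, 0], "dr": [0, 0, 0], "jaw": 1},
  {"slide": [0, 0, 0], "dr": [0, 0, 0], "jaw": 1},
  {"slide": [0, 0, 0], "dr": [0, 0, 0], "jaw": 1},
])

```text
t: 2.8
tool_pos: [0.5694, -0.3812, 0.2907]
orientation: [-2.281, -2.159, 0.0]
force: [-1.0, -0.2, 0.5]
opening: 0.0137
gripper_force: 44.9
```

Call:
servo_tool([
  {"slide": [0, 0, -10], "dr": [0, 0, 0], "jaw": 1},
  {"slide": [0, 0, -30], "dr": [0, 0, 0], "jaw": 1},
  {"slide": [0, 0, -55], "dr": [0, 0, 0], "jaw": 1},
  {"slide": [0, 0, -80], "dr": [0, 0, 0], "jaw": 1},
  {"slide": [0, 0, -100], "dr": [0, 0, 0], "jaw": 1},
  {"slide": [0, 0, -110], "dr": [0, 0, 0], "jaw": 1},
  {"slide": [0, 0, -110], "dr": [0, 0, 0], "jaw": 1},
])

```text
t: 3.5
tool_pos: [0.5698, -0.3812, 0.4023]
orientation: [2.28, 2.158, 0.001]
force: [0.4, -0.1, -7.2]
opening: 0.0135
gripper_force: 44.9
```

```bash
python3 - <<'E'
from h import *
s=read_state(); print(s['force'],s['wrist_torque'],s['opening'],s['tool_pos'])
D={n:np.load(n+'0.npz') for n in('scene','side')}
for n,z in D.items():
    W=z['W'];x,y,zz=[W[...,i] for i in range(3)]
    m=(zz>.205)&(zz<.24)&(x>.475)&(x<.54)&(y>-.02)&(y<.15); q=W[m]
    print(n,'pin',len(q),np.polyfit(q[:,0],q[:,1],1),q.mean(0).round(4), 'flange', W[(zz>.19)&(zz<.25)&(x>.4)&(x<.478)&(y>-.02)&(y<.15)].mean(0).round(4))
    m=(zz>.205)&(zz<.24)&(abs(x-.58)<.05)&(y>.095)&(y<.16); q=W[m]
    print(' arm',len(q),np.polyfit(q[:,1],q[:,0],1),q.mean(0).round(4))
    m=(zz>.195)&(zz<.245)&(x>.54)&(x<.62)&(y>.03)&(y<.09); q=W[m]; print(' fit',np.percentile(q,[2,98],axis=0).round(4))
    reg=(abs(x-.515)<.13)&(y>-.25)&(y<.04)&(zz>.008)&(zz<.19); print(' obstacles',reg.sum(), W[reg].mean(0) if reg.any() else '')
E
```

```text
[ 0.35795789 -0.06423865 -7.23690389] [-0.0999468  -0.10529773 -0.03170404] 0.013509053365780588 [ 0.56976111 -0.38124748  0.40232274]
scene pin 153 [0.01992909 0.05634386] [0.5056 0.0664 0.2198] flange [0.4734 0.0666 0.2195]
 arm 311 [0.00390718 0.58427532] [0.5848 0.1276 0.22  ]
 fit [[0.5437 0.0482 0.2003]
 [0.5963 0.0884 0.2425]]
 obstacles 0 
side pin 149 [0.00213142 0.06830759] [0.5081 0.0694 0.2169] flange [0.4692 0.069  0.2157]
 arm 191 [0.01095982 0.57285776] [0.5743 0.1278 0.2193]
 fit [[0.5425 0.0535 0.1993]
 [0.5911 0.0887 0.244 ]]
 obstacles 0
```

Call:
servo_tool([
  {"slide": [15, -3, 0], "dr": [0, 0, 0], "jaw": 1},
  {"slide": [45, -10, 0], "dr": [0, 0, -0.01], "jaw": 1},
  {"slide": [85, -18, 0], "dr": [0, 0, -0.02], "jaw": 1},
  {"slide": [125, -27, 0], "dr": [0, 0, -0.03], "jaw": 1},
  {"slide": [165, -36, 0], "dr": [0, 0, -0.04], "jaw": 1},
  {"slide": [205, -45, 0], "dr": [0, 0, -0.05], "jaw": 1},
  {"slide": [245, -53, 0], "dr": [0, 0, -0.06], "jaw": 1},
  {"slide": [285, -62, 20], "dr": [0, 0, -0.067], "jaw": 1},
  {"slide": [315, -69, 40], "dr": [0, 0, -0.067], "jaw": 1},
  {"slide": [327, -71, 65], "dr": [0, 0, -0.067], "jaw": 1},
  {"slide": [327, -71, 85], "dr": [0, 0, -0.067], "jaw": 1},
  {"slide": [327, -71, 100], "dr": [0, 0, -0.067], "jaw": 1},
  {"slide": [327, -71, 105], "dr": [0, 0, -0.067], "jaw": 1},
  {"slide": [327, -71, 105], "dr": [0, 0, -0.067], "jaw": 1},
])

```text
t: 4.9
tool_pos: [0.5162, -0.0511, 0.2946]
orientation: [-2.207, -2.233, 0.002]
force: [0.5, 0.2, -7.6]
opening: 0.0136
gripper_force: 45.0
```

```bash
python3 - <<'E'
from h import *
p,M=toolT(); print(p,M.round(3),read_state()['q'].round(3))
im,d,cp=grab('wrist'); W=world(d,cp); save('w2',im)
x,y,z=[W[...,i] for i in range(3)]
hsv=cv2.cvtColor(im,cv2.COLOR_RGB2HSV)
o=(hsv[...,0]<14)&(hsv[...,1]>150)&(hsv[...,2]>100)&(z>.045)&(z<.08)&(abs(x-.518)<.06)
q=W[o]; print('orange',len(q),q.mean(0).round(4) if len(q) else '')
if len(q)>20: A=np.c_[q[:,:2],np.ones(len(q))]; print('plane',np.linalg.lstsq(A,q[:,2],rcond=None)[0].round(4), q[:,1].min(),q[:,1].max(),q[:,0].min(),q[:,0].max())
m=(z>.205)&(z<.24)&(x>.42)&(x<.62)&(y>.02)&(y<.15); q=W[m]; print('pin',len(q),np.percentile(q,[1,50,99],axis=0).round(4) if len(q) else '')
for a in np.arange(.45,.6,.01):
    s=q[abs(q[:,0]-a)<.005]
    if len(s)>5: print(round(a,3),len(s),np.percentile(s[:,1],[3,97]).round(4),s[:,2].max().round(4))
E
```

```text
[ 0.5161564  -0.05105735  0.29455036] [[-0.011  1.    -0.002]
 [ 1.     0.011  0.   ]
 [ 0.    -0.002 -1.   ]] [-0.197 -0.007  1.837 -0.     1.314 -0.209]
orange 639 [ 0.5024 -0.0129  0.0561]
plane [-0.0416 -0.0989  0.0757] -0.042363969836775976 0.00864213676153833 0.49234960618197887 0.536535962367847
pin 0
```

View pics/w2.png

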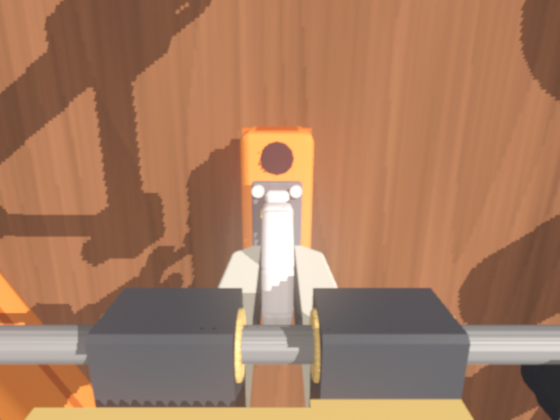

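Call:
servo_tool([
  {"slide": [0, 0, 3], "dr": [0, 0, 0], "jaw": 1},
  {"slide": [0, 0, 6], "dr": [0, 0, 0], "jaw": 1},
  {"slide": [0, 0, 8], "dr": [0, 0, 0], "jaw": 1},
  {"slide": [0, 0, 8], "dr": [0, 0, 0], "jaw": 1},
], force=25)

```text
t: 5.35
tool_pos: [0.5165, -0.0508, 0.2876]
orientation: [-2.208, -2.234, 0.0]
force: [0.4, -0.4, -6.5]
opening: 0.0136
gripper_force: 25.0
```

Call:
servo_tool([
  {"slide": [0, 0, 2], "dr": [0, 0, 0], "jaw": 1},
  {"slide": [0, 0, 2], "dr": [0, 0, 0], "jaw": 1},
  {"slide": [0, 0, 3], "dr": [0, 0, 0], "jaw": 1},
  {"slide": [0, 0, 3], "dr": [0, 0, 0], "jaw": 1},
], force=6)

```text
t: 5.75
tool_pos: [0.5171, -0.0505, 0.2858]
orientation: [2.207, 2.234, 0.002]
force: [-0.5, 4.9, 2.3]
opening: 0.014
gripper_force: 6.0
```

Call:
servo_tool([
  {"slide": [0, 0, 0], "dr": [0, 0, 0], "jaw": 0.7},
  {"slide": [0, 0, 0], "dr": [0, 0, 0], "jaw": 0.6},
  {"slide": [0, 0, 0], "dr": [0, 0, 0], "jaw": 0.5},
  {"slide": [0, 0, 0], "dr": [0, 0, 0], "jaw": 0.5},
  {"slide": [0, 0, -20], "dr": [0, 0, 0], "jaw": 0.3},
  {"slide": [0, 0, -50], "dr": [0, 0, 0], "jaw": 0},
  {"slide": [0, 0, -90], "dr": [0, 0, 0], "jaw": 0},
  {"slide": [-40, 0, -130], "dr": [0, 0, 0], "jaw": 0},
  {"slide": [-80, 0, -150], "dr": [0, 0, 0], "jaw": 0},
  {"slide": [-80, 0, -150], "dr": [0, 0, 0], "jaw": 0},
  {"slide": [-80, 0, -150], "dr": [0, 0, 0], "jaw": 0},
])

```text
t: 6.85
tool_pos: [0.5175, -0.1317, 0.4352]
orientation: [2.21, 2.231, 0.001]
force: [-0.6, 0.3, -0.9]
opening: 0.092
gripper_force: 0.0
```

```bash
cat > look.py <<'E'
from h import *
def look():
    p,M=toolT(); print(p,M.round(3).tolist(),read_state()['q'].round(3))
    im,d,cp=grab('wrist'); W=world(d,cp)
    x,y,z=[W[...,i] for i in range(3)]
    hsv=cv2.cvtColor(im,cv2.COLOR_RGB2HSV)
    o=(hsv[...,0]<14)&(hsv[...,1]>150)&(hsv[...,2]>100)&(z>.04)&(z<.065)&(abs(x-.518)<.08)
    q=W[o]
    if len(q)>20: print('orange',len(q),pca(q),q.mean(0).round(4))
    m=(z>.1)&(z<.14)&(abs(x-.518)<.04)&(abs(y+.05)<.06); t=W[m&(z>.118)]
    if len(t)>20: print('hook top',len(t),pca(t),t[:,2].mean(), 'all',pca(W[m]))
    m=(z>.205)&(z<.24)&(x>.42)&(x<.62)&(y>.02)&(y<.15); q=W[m]
    for a in np.arange(.45,.6,.01):
        s=q[abs(q[:,0]-a)<.005]
        if len(s)>5: print(round(a,3),len(s),np.percentile(s[:,1],[3,97]).round(4),s[:,2].max().round(4))
    return im
E
python3 - <<'E'
from look import *
save('w3',look())
E
```

```text
[ 0.51753661 -0.1316729   0.43521961] [[-0.01, 1.0, 0.001], [1.0, 0.01, -0.0], [-0.0, 0.001, -1.0]] [-0.345 -0.06   1.628  0.     1.573 -0.355]
orange 1223 (array([ 0.5173, -0.0519]), np.float64(-87.25), array([0.1206, 0.0465])) [ 0.5087 -0.0618  0.0482]
hook top 995 (array([ 0.5172, -0.0516]), np.float64(-89.52), array([0.0399, 0.0136])) 0.12486854123962352 all (array([ 0.5171, -0.0519]), np.float64(-89.25), array([0.0617, 0.0135]))
```

View pics/w3.png

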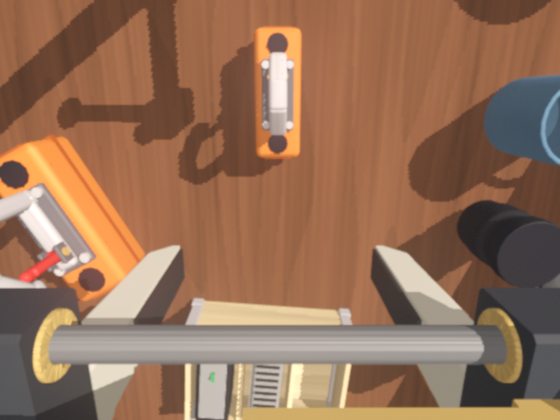

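The weight stands upright at (277,90) in the wrist view, let go, with bare table around it. Next I tilt the tool 55° to grip the block from the back.

Call:
servo_tool([
  {"slide": [-20, 0, 15], "dr": [0, 0.1, 0], "jaw": 0},
  {"slide": [-40, -1, 30], "dr": [0, 0.22, 0], "jaw": 0},
  {"slide": [-60, -1, 45], "dr": [0, 0.34, 0], "jaw": 0},
  {"slide": [-80, -1, 60], "dr": [0, 0.46, 0], "jaw": 0},
  {"slide": [-100, -1, 75], "dr": [0, 0.58, 0], "jaw": 0},
  {"slide": [-115, -2, 90], "dr": [0, 0.7, 0], "jaw": 0},
  {"slide": [-130, -2, 105], "dr": [0, 0.82, 0], "jaw": 0},
  {"slide": [-148, -2, 115], "dr": [0, 0.96, 0], "jaw": 0},
  {"slide": [-148, -2, 115], "dr": [0, 0.96, 0], "jaw": 0},
  {"slide": [-148, -2, 115], "dr": [0, 0.96, 0], "jaw": 0},
  {"slide": [-148, -2, 115], "dr": [0, 0.96, 0], "jaw": 0},
])

```text
t: 8.0
tool_pos: [0.5178, -0.2775, 0.3206]
orientation: [-1.632, -1.655, -0.847]
force: [0.7, 0.1, 0.7]
opening: 0.0928
gripper_force: 0.0
```

```bash
python3 - <<'E'
from look import *
save('w4',look())
E
```

```text
[ 0.51783297 -0.27746704  0.32058868] [[-0.008, 1.0, -0.011], [0.576, 0.013, 0.817], [0.817, 0.001, -0.576]] [-0.771  0.457  1.406  0.678  1.968 -0.746]
orange 1081 (array([ 0.5168, -0.0441]), np.float64(-85.17), array([0.0991, 0.0477])) [ 0.5104 -0.0543  0.0489]
hook top 732 (array([ 0.5171, -0.0525]), np.float64(-89.32), array([0.0397, 0.0137])) 0.12475278481465694 all (array([ 0.5171, -0.0542]), np.float64(-89.26), array([0.0593, 0.0137]))
0.47 405 [0.0488 0.0674] 0.2305
0.48 263 [0.0547 0.0637] 0.2239
0.49 265 [0.0548 0.0638] 0.2244
0.5 272 [0.0545 0.0644] 0.2239
0.51 253 [0.0544 0.0648] 0.2241
0.52 286 [0.0545 0.0652] 0.2237
0.53 276 [0.0545 0.0651] 0.2242
0.54 269 [0.0544 0.0654] 0.224
0.55 268 [0.0547 0.0635] 0.2241
0.56 534 [0.0452 0.074 ] 0.2332
0.57 1064 [0.0441 0.1434] 0.2397
0.58 753 [0.044  0.1405] 0.24
0.59 528 [0.0441 0.073 ] 0.2342
```

View pics/w4.png

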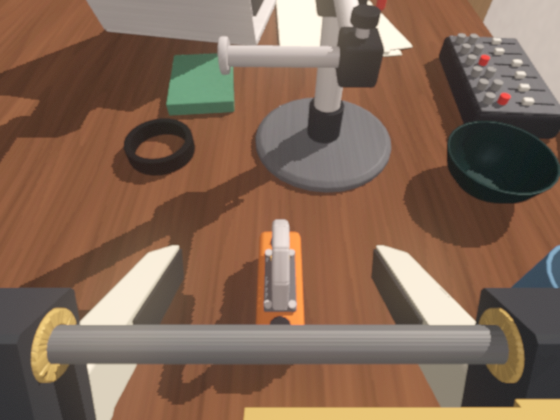

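Call:
servo_tool([
  {"slide": [-30, 0, 13], "dr": [0, 0, 0], "jaw": 0},
  {"slide": [-70, 0, 30], "dr": [0, 0, 0], "jaw": 0},
  {"slide": [-105, 0, 45], "dr": [0, 0, 0], "jaw": 0},
  {"slide": [-116, 0, 53], "dr": [0, 0, 0], "jaw": 0},
  {"slide": [-116, 0, 53], "dr": [0, 0, 0], "jaw": 0},
  {"slide": [-116, 0, 80], "dr": [0, 0, 0], "jaw": 0},
  {"slide": [-116, 0, 110], "dr": [0, 0, 0], "jaw": 0},
  {"slide": [-116, 0, 140], "dr": [0, 0, 0], "jaw": 0},
  {"slide": [-116, 0, 160], "dr": [0, 0, 0], "jaw": 0},
  {"slide": [-116, 0, 173], "dr": [0, 0, 0], "jaw": 0},
  {"slide": [-116, 0, 173], "dr": [0, 0, 0], "jaw": 0},
])

```text
t: 9.15
tool_pos: [0.5169, -0.2024, 0.1267]
orientation: [-1.63, -1.654, -0.849]
force: [-0.4, 0.1, 0.6]
opening: 0.0928
gripper_force: 0.0
```

```bash
python3 - <<'E'
from look import *
im=look(); save('w5',im); s=read_state(); print(s['force'],s['wrist_torque'])
sd,_,_=grab('side'); a=cv2.resize(sd[120:330,150:430],(560,420)); save('w5c',np.hstack([cv2.resize(im,(400,300)),cv2.resize(a,(400,300))]))
E
```

```text
[ 0.51692039 -0.20235026  0.12669994] [[-0.009, 1.0, -0.011], [0.574, 0.014, 0.819], [0.819, 0.001, -0.574]] [-0.686  0.639  1.567  0.68   1.655 -0.906]
orange 6396 (array([ 0.5161, -0.0559]), np.float64(-79.63), array([0.1154, 0.0547])) [ 0.5104 -0.0827  0.048 ]
hook top 5069 (array([ 0.517 , -0.0576]), np.float64(-89.13), array([0.0305, 0.0135])) 0.12430245285326043 all (array([ 0.5171, -0.0638]), np.float64(-89.26), array([0.0408, 0.0137]))
[ 0.79194664 -0.18279954 -1.02382941] [-0.39696054 -0.09913423  0.04491438]
```

View pics/w5c.png

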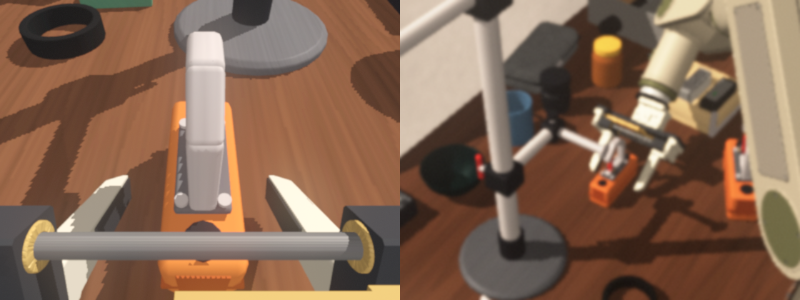

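The left half (wrist view) shows the fingers on either side of the block, with the body clear of the spine. The right half (side view) shows the arm clear of the stand and crate. Closing.

Call:
servo_tool([
  {"slide": [0, 0, 0], "dr": [0, 0, 0], "jaw": 0.3},
  {"slide": [0, 0, 0], "dr": [0, 0, 0], "jaw": 0.45},
  {"slide": [0, 0, 0], "dr": [0, 0, 0], "jaw": 0.5},
  {"slide": [0, 0, 0], "dr": [0, 0, 0], "jaw": 0.6},
  {"slide": [0, 0, 0], "dr": [0, 0, 0], "jaw": 0.8},
  {"slide": [0, 0, 0], "dr": [0, 0, 0], "jaw": 1},
  {"slide": [0, 0, 0], "dr": [0, 0, 0], "jaw": 1},
  {"slide": [0, 0, 0], "dr": [0, 0, 0], "jaw": 1},
  {"slide": [0, 0, 0], "dr": [0, 0, 0], "jaw": 1},
], force=55)

```text
t: 10.15
tool_pos: [0.5166, -0.2036, 0.1255]
orientation: [-1.632, -1.652, -0.85]
force: [2.1, -0.1, -1.4]
opening: 0.0436
gripper_force: 55.0
```

Call:
servo_tool([
  {"slide": [4, 0, -3], "dr": [0, 0, 0], "jaw": 1},
  {"slide": [16, 0, -11], "dr": [0, 0, 0], "jaw": 1},
  {"slide": [33, 0, -23], "dr": [0, 0, 0], "jaw": 1},
  {"slide": [57, 0, -40], "dr": [0, 0, 0], "jaw": 1},
  {"slide": [82, 0, -57], "dr": [0, 0, 0], "jaw": 1},
  {"slide": [100, 0, -70], "dr": [0, 0, 0], "jaw": 1},
  {"slide": [110, 0, -77], "dr": [0, 0, 0], "jaw": 1},
  {"slide": [110, 0, -77], "dr": [0, 0, 0], "jaw": 1},
  {"slide": [110, 0, -77], "dr": [0, 0, 0], "jaw": 1},
])

```text
t: 11.05
tool_pos: [0.5161, -0.2034, 0.259]
orientation: [-1.632, -1.651, -0.848]
force: [0.4, 0.3, -7.7]
opening: 0.0439
gripper_force: 55.0
```

```bash
cat > look2.py <<'E'
from h import *
def look2(name='wrist'):
    p,M=toolT(); print(p,M.round(3).tolist(),read_state()['force'].round(2))
    im,d,cp=grab(name); W=world(d,cp); x,y,z=[W[...,i] for i in range(3)]
    G=p+.167*M[:,2]
    hsv=cv2.cvtColor(im,cv2.COLOR_RGB2HSV)
    rel=z-(G[2]-.030)
    m=(abs(x-G[0])<.03)&(abs(y-G[1]-.014)<.045)&(rel>.08)&(rel<.14)&(hsv[...,1]<80)
    q=W[m]; print('hook',len(q),'zmax',np.percentile(q[:,2],98).round(4),pca(q[rel[m]>.117]),'all',pca(q),'x',np.percentile(q[:,0],[5,95]).round(4))
    # top flat plane tilt: surface between
    o=(hsv[...,0]<14)&(hsv[...,1]>150)&(hsv[...,2]>100)&(rel>.046)&(rel<.056)&(abs(x-G[0])<.03)&(abs(y-G[1])<.1)
    q=W[o]; A=np.c_[q[:,:2]-G[:2],np.ones(len(q))]
    if len(q)>50: print('block top',len(q),np.linalg.lstsq(A,q[:,2],rcond=None)[0].round(4),np.percentile(q,[1,99],axis=0).round(4).tolist())
    m=(z>.2)&(z<.24)&(x>.47)&(x<.555)&(y>.03)&(y<.09); q=W[m]
    if len(q): print('pin',len(q),np.percentile(q,[2,98],axis=0).round(4).tolist())
    return im
E
python3 - <<'E'
from look2 import *
save('w6',look2())
for n in('side','scene'): save('w6'+n,look2(n))
E
```

```text
[ 0.51607543 -0.20337988  0.25904446] [[-0.006, 1.0, -0.01], [0.574, 0.012, 0.819], [0.819, -0.001, -0.574]] [ 0.36  0.33 -7.66]
hook 11184 zmax 0.261 (array([ 0.514 , -0.0583]), np.float64(-89.46), array([0.0311, 0.0136])) all (array([ 0.5141, -0.0639]), np.float64(-89.52), array([0.0405, 0.0136])) x [0.508  0.5202]
block top 5268 [-0.0144  0.0041  0.1824] [[0.4927, -0.1115, 0.1794], [0.5349, 0.001, 0.1849]]
pin 5344 [[0.471, 0.0498, 0.2091], [0.5532, 0.0647, 0.2258]]
[ 0.51590476 -0.20326406  0.25841634] [[-0.005, 1.0, -0.011], [0.573, 0.012, 0.819], [0.82, -0.002, -0.573]] [-0.33  0.71 -6.62]
hook 161 zmax 0.2597 (array([ 0.5129, -0.046 ]), np.float64(86.36), array([0.0362, 0.0145])) all (array([ 0.513 , -0.0475]), np.float64(87.95), array([0.0616, 0.0156])) x [0.5068 0.5192]
block top 140 [ 0.0049 -0.0017  0.1811] [[0.4924, -0.1026, 0.1788], [0.5325, 0.0121, 0.1852]]
pin 201 [[0.4706, 0.0614, 0.2089], [0.5534, 0.0779, 0.2245]]
[ 0.51588243 -0.20320304  0.25815556] [[-0.005, 1.0, -0.011], [0.572, 0.012, 0.82], [0.82, -0.002, -0.573]] [ 0.6   0.36 -7.09]
hook 249 zmax 0.2597 (array([ 0.5168, -0.0491]), np.float64(93.48), array([0.042 , 0.0153])) all (array([ 0.5168, -0.0499]), np.float64(92.24), array([0.0616, 0.0157])) x [0.5109 0.523 ]
block top 229 [-0.0187 -0.0039  0.1818] [[0.4957, -0.106, 0.1787], [0.5381, 0.0096, 0.1853]]
pin 220 [[0.4714, 0.0533, 0.2066], [0.5479, 0.0766, 0.2276]]
```

Call:
servo_tool([
  {"slide": [6, 0, 8], "dr": [0, 0, 0], "jaw": 1},
  {"slide": [17, 0, 25], "dr": [0, 0, 0], "jaw": 1},
  {"slide": [29, 0.5, 41], "dr": [0, 0, 0], "jaw": 1},
  {"slide": [37, 0.7, 53], "dr": [0, 0, 0], "jaw": 1},
  {"slide": [43, 1, 61.5], "dr": [0, 0, 0], "jaw": 1},
  {"slide": [43, 1, 61.5], "dr": [0, 0, 0], "jaw": 1},
  {"slide": [43, 1, 61.5], "dr": [0, 0, 0], "jaw": 1},
])

```text
t: 11.9
tool_pos: [0.5165, -0.1286, 0.2597]
orientation: [-1.632, -1.652, -0.849]
force: [-0.4, -0.0, -7.0]
opening: 0.0437
gripper_force: 55.0
```

```bash
python3 - <<'E'
from look2 import *
im=look2(); a=look2('side'); b=look2('scene')
save('w7',np.hstack([cv2.resize(im,(400,300)),cv2.resize(a[150:300,170:370],(400,300))]))
E
```

```text
[ 0.51653392 -0.12855128  0.25973162] [[-0.007, 1.0, -0.01], [0.574, 0.012, 0.819], [0.819, 0.0, -0.574]] [-0.4  -0.   -7.04]
hook 14261 zmax 0.2616 (array([0.5144, 0.0165]), np.float64(-89.42), array([0.0312, 0.0136])) all (array([0.5144, 0.0277]), np.float64(-90.84), array([0.0739, 0.0565])) x [0.4936 0.5362]
block top 7565 [0.0017 0.0055 0.1834] [[0.4933, -0.0366, 0.18], [0.5353, 0.076, 0.1856]]
pin 6566 [[0.4708, 0.0498, 0.2096], [0.5537, 0.0667, 0.2284]]
[ 0.51660272 -0.12891869  0.2598191 ] [[-0.007, 1.0, -0.01], [0.574, 0.012, 0.819], [0.819, 0.0, -0.574]] [ 0.11  0.51 -7.12]
hook 213 zmax 0.2605 (array([0.5141, 0.0277]), np.float64(85.81), array([0.0365, 0.014 ])) all (array([0.5126, 0.0314]), np.float64(87.09), array([0.072 , 0.0543])) x [0.4996 0.5263]
block top 129 [ 0.0114 -0.0025  0.1826] [[0.4939, -0.0285, 0.1801], [0.5328, 0.0837, 0.1879]]
pin 256 [[0.4711, 0.0415, 0.2039], [0.5518, 0.0782, 0.2381]]
[ 0.51663693 -0.12913543  0.25984592] [[-0.007, 1.0, -0.009], [0.574, 0.011, 0.819], [0.819, 0.0, -0.574]] [-0.75 -0.08 -7.13]
hook 318 zmax 0.2616 (array([0.5164, 0.0245]), np.float64(95.42), array([0.0366, 0.0175])) all (array([0.5175, 0.03  ]), np.float64(96.15), array([0.0751, 0.0507])) x [0.4985 0.5271]
block top 111 [-0.0135 -0.0063  0.1832] [[0.4962, -0.0341, 0.1801], [0.5385, 0.0811, 0.1863]]
pin 279 [[0.4713, 0.0388, 0.2045], [0.5471, 0.076, 0.2378]]
```

View pics/w7.png

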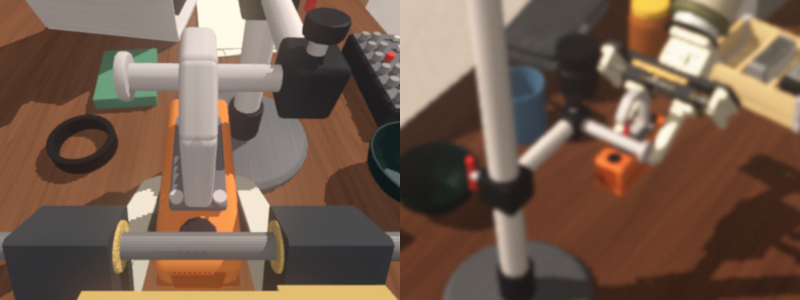

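Call:
servo_tool([
  {"slide": [3, 0, 4], "dr": [0, 0, 0], "jaw": 1},
  {"slide": [5.7, 0, 8.2], "dr": [0, 0, 0], "jaw": 1},
  {"slide": [8.6, 0, 12.3], "dr": [0, 0, 0], "jaw": 1},
  {"slide": [11.5, 0, 16.4], "dr": [0, 0, 0], "jaw": 1},
  {"slide": [14.3, 0, 20.5], "dr": [0, 0, 0], "jaw": 1},
  {"slide": [14.3, 0, 20.5], "dr": [0, 0, 0], "jaw": 1},
])

```text
t: 12.65
tool_pos: [0.5162, -0.1032, 0.2592]
orientation: [-1.633, -1.652, -0.848]
force: [1.7, -2.7, -13.7]
opening: 0.0434
gripper_force: 55.0
```

Call:
servo_tool([
  {"slide": [-1.3, 0, 0.9], "dr": [0, 0, 0], "jaw": 1},
  {"slide": [-2.5, 0, 1.7], "dr": [0, 0, 0], "jaw": 1},
  {"slide": [-2.5, 0, 1.7], "dr": [0, 0, 0], "jaw": 1},
])

```text
t: 12.95
tool_pos: [0.5162, -0.1038, 0.2564]
orientation: [-1.632, -1.651, -0.849]
force: [1.4, -3.5, -10.2]
opening: 0.0438
gripper_force: 55.0
```

```bash
python3 - <<'E'
from look2 import *
im=look2(); a=look2('side'); b=look2('scene')
E
```

```text
[ 0.51619841 -0.10376311  0.25643774] [[-0.007, 1.0, -0.01], [0.574, 0.012, 0.819], [0.819, -0.0, -0.574]] [  1.41  -3.46 -10.17]
hook 15894 zmax 0.2583 (array([0.5142, 0.0414]), np.float64(-89.39), array([0.031 , 0.0136])) all (array([0.5142, 0.0406]), np.float64(-91.38), array([0.0501, 0.0572])) x [0.4914 0.5378]
block top 7177 [-0.0006  0.0067  0.1801] [[0.4932, -0.0116, 0.1768], [0.5351, 0.0847, 0.1822]]
pin 8711 [[0.4708, 0.0499, 0.2103], [0.5535, 0.0674, 0.2284]]
[ 0.51616757 -0.10374986  0.25641878] [[-0.006, 1.0, -0.01], [0.574, 0.012, 0.819], [0.819, -0.0, -0.574]] [  1.64  -3.81 -10.19]
hook 275 zmax 0.2563 (array([0.5134, 0.0543]), np.float64(89.83), array([0.038 , 0.0145])) all (array([0.5141, 0.0533]), np.float64(87.4), array([0.0585, 0.058 ])) x [0.4897 0.5381]
block top 142 [-0.0043  0.0047  0.1789] [[0.4931, -0.0041, 0.1768], [0.5323, 0.1122, 0.1837]]
pin 253 [[0.4704, 0.0305, 0.2031], [0.5515, 0.0823, 0.2381]]
[ 0.51618567 -0.10372926  0.25646986] [[-0.007, 1.0, -0.01], [0.574, 0.012, 0.819], [0.819, -0.0, -0.574]] [  0.88  -3.16 -10.3 ]
hook 348 zmax 0.2574 (array([0.5167, 0.0495]), np.float64(93.23), array([0.0396, 0.0164])) all (array([0.523 , 0.0493]), np.float64(89.6), array([0.062 , 0.0375])) x [0.5099 0.5352]
block top 96 [0.0254 0.0029 0.1803] [[0.4939, -0.008, 0.1768], [0.5336, 0.108, 0.1843]]
pin 230 [[0.4717, 0.0468, 0.2016], [0.5477, 0.0803, 0.2392]]
```

Call:
servo_tool([
  {"slide": [2.3, 0, 3.3], "dr": [0, 0, 0], "jaw": 1},
  {"slide": [4.6, 0, 6.6], "dr": [0, 0, 0], "jaw": 1},
  {"slide": [6.9, 0, 9.8], "dr": [0, 0, 0], "jaw": 1},
  {"slide": [8, 0, 11.5], "dr": [0, 0, 0], "jaw": 1},
  {"slide": [8, 0, 11.5], "dr": [0, 0, 0], "jaw": 1},
])

```text
t: 13.6
tool_pos: [0.5159, -0.0892, 0.2563]
orientation: [-1.631, -1.651, -0.849]
force: [-0.1, -0.5, -12.7]
opening: 0.0438
gripper_force: 55.0
```

Call:
servo_tool([
  {"slide": [-3.3, 0, 2.3], "dr": [0, 0, 0], "jaw": 1},
  {"slide": [-6.6, 0, 4.6], "dr": [0, 0, 0], "jaw": 1},
  {"slide": [-9.8, 0, 6.9], "dr": [0, 0, 0], "jaw": 1},
  {"slide": [-13.1, 0, 9.2], "dr": [0, 0, 0], "jaw": 1},
  {"slide": [-16.4, 0, 11.5], "dr": [0, 0, 0], "jaw": 1},
  {"slide": [-16.4, 0, 11.5], "dr": [0, 0, 0], "jaw": 1},
])

```text
t: 14.2
tool_pos: [0.5157, -0.0893, 0.2355]
orientation: [-1.632, -1.65, -0.848]
force: [0.4, -0.9, -13.5]
opening: 0.0438
gripper_force: 55.0
```

```bash
python3 - <<'E'
from look2 import *
im=look2(); a=look2('side'); b=look2('scene')
save('w8',np.hstack([cv2.resize(b[140:230,270:390],(400,300),interpolation=cv2.INTER_CUBIC),cv2.resize(a[180:270,220:340],(400,300),interpolation=cv2.INTER_CUBIC)]))
E
```

```text
[ 0.51569292 -0.08927367  0.23545173] [[-0.006, 1.0, -0.011], [0.573, 0.012, 0.819], [0.819, -0.002, -0.573]] [  0.4   -0.92 -13.46]
hook 19032 zmax 0.2374 (array([0.5137, 0.056 ]), np.float64(-89.59), array([0.0311, 0.0136])) all (array([0.514 , 0.0498]), np.float64(0.54), array([0.0578, 0.0393])) x [0.4892 0.5386]
block top 7700 [0.001  0.0061 0.1591] [[0.4924, 0.0027, 0.1559], [0.5344, 0.1097, 0.1613]]
pin 24462 [[0.4714, 0.0305, 0.2047], [0.5524, 0.0683, 0.2373]]
[ 0.51572259 -0.08926559  0.2356004 ] [[-0.006, 1.0, -0.011], [0.573, 0.012, 0.819], [0.819, -0.002, -0.574]] [ 1.000e-02  1.180e+00 -1.477e+01]
hook 252 zmax 0.2357 (array([0.513 , 0.0675]), np.float64(90.27), array([0.0328, 0.014 ])) all (array([0.5134, 0.0666]), np.float64(83.0), array([0.0619, 0.056 ])) x [0.4899 0.5383]
block top 121 [-0.0014  0.0064  0.1575] [[0.492, 0.0416, 0.1559], [0.5324, 0.1256, 0.1611]]
pin 292 [[0.4714, 0.039, 0.2018], [0.5526, 0.088, 0.2354]]
[ 0.5157353  -0.08927232  0.23568967] [[-0.006, 1.0, -0.011], [0.574, 0.012, 0.819], [0.819, -0.001, -0.574]] [  1.18   1.29 -14.78]
hook 297 zmax 0.2374 (array([0.5158, 0.0639]), np.float64(91.23), array([0.0395, 0.0158])) all (array([0.5144, 0.0642]), np.float64(92.81), array([0.0615, 0.0575])) x [0.5078 0.5375]
pin 371 [[0.4716, 0.0362, 0.2051], [0.547, 0.0883, 0.2373]]
```

View pics/w8.png

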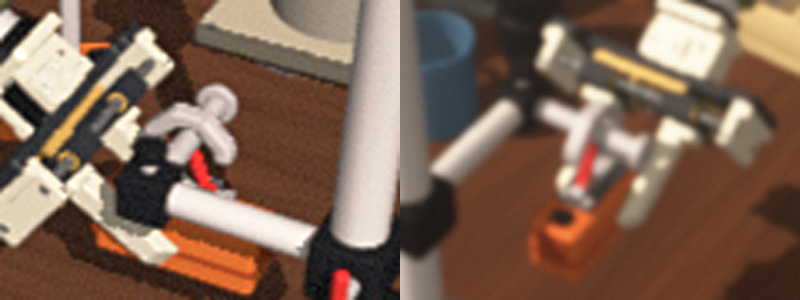

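Call:
servo_tool([
  {"slide": [-0.8, 0, 0.6], "dr": [0, 0, 0], "jaw": 1},
  {"slide": [-1.6, 0, 1.2], "dr": [0, 0, 0], "jaw": 1},
  {"slide": [-1.6, 0, 1.2], "dr": [0, 0, 0], "jaw": 1},
])

```text
t: 14.65
tool_pos: [0.5163, -0.0895, 0.2352]
orientation: [-1.631, -1.652, -0.851]
force: [-0.1, -0.4, -6.3]
opening: 0.0439
gripper_force: 55.0
```

Call:
servo_tool([
  {"slide": [-0.8, 0, 0.6], "dr": [0, 0, 0], "jaw": 1},
  {"slide": [-1.6, 0, 1.2], "dr": [0, 0, 0], "jaw": 1},
  {"slide": [-1.6, 0, 1.2], "dr": [0, 0, 0], "jaw": 1},
])

```text
t: 14.95
tool_pos: [0.5163, -0.0895, 0.2332]
orientation: [-1.631, -1.652, -0.851]
force: [-0.9, -0.3, -2.3]
opening: 0.0433
gripper_force: 55.0
```

```bash
python3 - <<'E'
from look2 import *
im=look2(); b=look2('scene'); a=look2('side')
save('w9',np.hstack([cv2.resize(b[140:230,270:390],(400,300),interpolation=cv2.INTER_CUBIC),cv2.resize(a[180:270,220:340],(400,300),interpolation=cv2.INTER_CUBIC)]))
E
```

```text
[ 0.51631922 -0.08951443  0.23324418] [[-0.008, 1.0, -0.009], [0.573, 0.012, 0.819], [0.82, 0.001, -0.573]] [-0.87 -0.28 -2.33]
hook 19398 zmax 0.2352 (array([0.5142, 0.0556]), np.float64(-89.58), array([0.031 , 0.0136])) all (array([0.5151, 0.0496]), np.float64(2.02), array([0.0579, 0.0392])) x [0.49   0.5396]
block top 7829 [0.0029 0.0073 0.157 ] [[0.4932, 0.0028, 0.1537], [0.5352, 0.1131, 0.1592]]
pin 24730 [[0.4714, 0.0305, 0.2049], [0.5524, 0.068, 0.2352]]
[ 0.51630855 -0.08951503  0.23323142] [[-0.008, 1.0, -0.009], [0.573, 0.012, 0.819], [0.819, 0.001, -0.573]] [ 0.69  0.24 -1.72]
hook 295 zmax 0.2349 (array([0.5166, 0.0645]), np.float64(92.51), array([0.0398, 0.0162])) all (array([0.5149, 0.0643]), np.float64(94.15), array([0.0609, 0.0586])) x [0.4935 0.5388]
block top 53 [-0.0186 -0.0127  0.1562] [[0.5219, 0.0079, 0.1535], [0.5393, 0.1214, 0.1582]]
pin 369 [[0.4714, 0.0378, 0.2032], [0.5444, 0.0882, 0.2347]]
[ 0.51630183 -0.08948514  0.23321642] [[-0.008, 1.0, -0.009], [0.573, 0.012, 0.819], [0.82, 0.001, -0.573]] [ 0.87 -0.48 -1.32]
hook 252 zmax 0.2336 (array([0.514 , 0.0689]), np.float64(88.12), array([0.0379, 0.0156])) all (array([0.514 , 0.0677]), np.float64(72.87), array([0.057 , 0.0537])) x [0.4911 0.5385]
block top 127 [0.025  0.0064 0.1558] [[0.493, 0.0425, 0.1536], [0.5324, 0.1258, 0.1609]]
pin 285 [[0.4709, 0.0411, 0.2044], [0.5533, 0.088, 0.2336]]
```

View pics/w9.png

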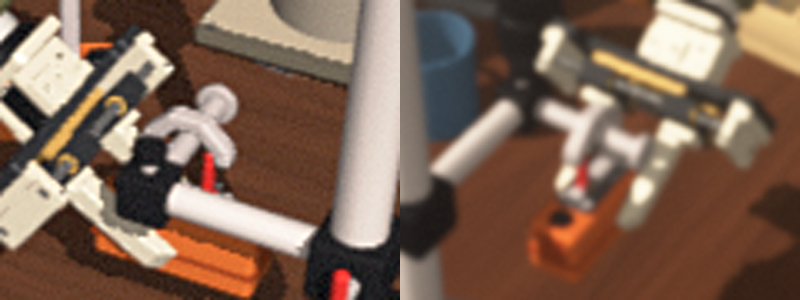

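Left (scene) the red gate stands upright behind the pin, and right (side) shows the same. The crook is seated. I'll ease the grip off and then back away.

Call:
servo_tool([
  {"slide": [-0.6, 0, 0.4], "dr": [0, 0, 0], "jaw": 1},
  {"slide": [-0.8, 0, 0.6], "dr": [0, 0, 0], "jaw": 1},
  {"slide": [-0.8, 0, 0.6], "dr": [0, 0, 0], "jaw": 1},
  {"slide": [-0.8, 0, 0.6], "dr": [0, 0, 0], "jaw": 1},
], force=5)

```text
t: 15.5
tool_pos: [0.5164, -0.0892, 0.2326]
orientation: [-1.63, -1.652, -0.852]
force: [-0.3, 0.8, 5.4]
opening: 0.0436
gripper_force: 5.0
```

Call:
servo_tool([
  {"slide": [0, 0, 0], "dr": [0, 0, 0], "jaw": 0.5},
  {"slide": [0, 0, 0], "dr": [0, 0, 0], "jaw": 0.45},
  {"slide": [0, 0, 0], "dr": [0, 0, 0], "jaw": 0.4},
  {"slide": [0, 0, 0], "dr": [0, 0, 0], "jaw": 0.3},
  {"slide": [0, 0, 0], "dr": [0, 0, 0], "jaw": 0.15},
  {"slide": [0, 0, 0], "dr": [0, 0, 0], "jaw": 0.05},
  {"slide": [0, 0, 0], "dr": [0, 0, 0], "jaw": 0},
  {"slide": [0, 0, 0], "dr": [0, 0, 0], "jaw": 0},
  {"slide": [0, 0, 0], "dr": [0, 0, 0], "jaw": 0},
])

```text
t: 16.4
tool_pos: [0.5161, -0.0894, 0.2316]
orientation: [-1.632, -1.651, -0.849]
force: [-0.3, -0.6, -0.4]
opening: 0.0923
gripper_force: 0.0
```

Call:
servo_tool([
  {"slide": [0, 0, -10], "dr": [0, 0, 0], "jaw": 0},
  {"slide": [0, 0, -30], "dr": [0, 0, 0], "jaw": 0},
  {"slide": [0, 0, -55], "dr": [0, 0, 0], "jaw": 0},
  {"slide": [0, 0, -80], "dr": [0, 0, 0], "jaw": 0},
  {"slide": [0, 0, -105], "dr": [0, 0, 0], "jaw": 0},
  {"slide": [0, 0, -130], "dr": [0, 0, 0], "jaw": 0},
  {"slide": [0, 0, -140], "dr": [0, 0, 0], "jaw": 0},
  {"slide": [0, 0, -140], "dr": [0, 0, 0], "jaw": 0},
  {"slide": [0, 0, -140], "dr": [0, 0, 0], "jaw": 0},
  {"slide": [0, 0, -140], "dr": [0, 0, 0], "jaw": 0},
  {"slide": [0, 0, -140], "dr": [0, 0, 0], "jaw": 0},
  {"slide": [0, 0, -140], "dr": [0, 0, 0], "jaw": 0},
  {"slide": [0, 0, -140], "dr": [0, 0, 0], "jaw": 0},
  {"slide": [0, 0, -140], "dr": [0, 0, 0], "jaw": 0},
  {"slide": [0, 0, -140], "dr": [0, 0, 0], "jaw": 0},
  {"slide": [0, 0, -140], "dr": [0, 0, 0], "jaw": 0},
  {"slide": [0, 0, -140], "dr": [0, 0, 0], "jaw": 0},
  {"slide": [0, 0, -140], "dr": [0, 0, 0], "jaw": 0},
  {"slide": [0, 0, -140], "dr": [0, 0, 0], "jaw": 0},
  {"slide": [0, 0, -140], "dr": [0, 0, 0], "jaw": 0},
])

```text
t: 18.4
tool_pos: [0.5174, -0.2041, 0.3119]
orientation: [-1.632, -1.651, -0.85]
force: [0.3, 0.3, 0.0]
opening: 0.093
gripper_force: 0.0
```

```bash
python3 - <<'E'
from h import *
for k in range(4):
  for n in('wrist','scene','side'):
    im,d,cp=grab(n); W=world(d,cp); x,y,z=[W[...,i] for i in range(3)]; hsv=cv2.cvtColor(im,cv2.COLOR_RGB2HSV)
    o=(hsv[...,0]<14)&(hsv[...,1]>150)&(hsv[...,2]>90)&(z>.145)&(z<.175)&(abs(x-.516)<.04)&(abs(y-.06)<.09); q=W[o]
    A=np.c_[q[:,:2]-[.516,.0625],np.ones(len(q))]
    h=(abs(x-.516)<.0075)&(abs(y-.063)<.033)&(z>.226)&(z<.245)
    r=((hsv[...,0]<5)|(hsv[...,0]>174))&(hsv[...,1]>150)&(abs(x-.516)<.03)&(abs(y-.07)<.04)&(z>.16)&(z<.23)
    print(n,'block',len(q),np.linalg.lstsq(A,q[:,2],rcond=None)[0].round(4) if len(q)>30 else '','hook',W[h].mean(0).round(4),W[h][:,2].max().round(4),'gate',r.sum(),np.percentile(W[r],[5,95],axis=0).round(3).tolist() if r.sum()>3 else '')
print(read_state()['tool_pos'],read_state()['force'],read_state()['t'])
E
```

```text
wrist block 3166 [0.0122 0.0367 0.1569] hook [0.5149 0.0537 0.2325] 0.2363 gate 0 
scene block 194 [-0.4568  0.0081  0.1602] hook [0.518  0.0646 0.2314] 0.236 gate 35 [[0.513, 0.077, 0.178], [0.521, 0.083, 0.205]]
side block 271 [ 0.0729 -0.0036  0.1542] hook [0.5145 0.0695 0.2305] 0.2349 gate 21 [[0.51, 0.081, 0.173], [0.519, 0.086, 0.19]]
wrist block 3172 [0.013  0.0362 0.1569] hook [0.5149 0.0537 0.2325] 0.2361 gate 0 
scene block 190 [-0.6021  0.0127  0.163 ] hook [0.5181 0.0647 0.2314] 0.2353 gate 35 [[0.513, 0.077, 0.175], [0.521, 0.083, 0.205]]
side block 272 [0.0638 0.006  0.1536] hook [0.5142 0.069  0.2306] 0.2361 gate 21 [[0.509, 0.081, 0.175], [0.52, 0.086, 0.193]]
wrist block 3168 [0.0128 0.0361 0.1569] hook [0.5149 0.0536 0.2324] 0.2361 gate 0 
scene block 181 [-3.671e-01 -2.000e-04  1.590e-01] hook [0.5178 0.0649 0.2309] 0.2358 gate 35 [[0.512, 0.077, 0.175], [0.521, 0.083, 0.204]]
side block 269 [0.0691 0.0044 0.1537] hook [0.5142 0.0684 0.2304] 0.235 gate 20 [[0.51, 0.082, 0.173], [0.519, 0.086, 0.19]]
wrist block 3173 [0.013  0.0362 0.1569] hook [0.5149 0.0536 0.2324] 0.236 gate 0 
scene block 186 [-0.5798  0.0032  0.163 ] hook [0.5177 0.0654 0.231 ] 0.2373 gate 35 [[0.512, 0.077, 0.175], [0.521, 0.083, 0.205]]
side block 272 [0.078  0.0115 0.1535] hook [0.5143 0.0691 0.2305] 0.2355 gate 20 [[0.51, 0.081, 0.174], [0.52, 0.087, 0.19]]
[ 0.51742467 -0.2040672   0.31187054] [ 0.20714135 -0.01035131 -0.24337166] 19.0
```

Over four rounds of pictures the weight hangs still and near level (tilt about 0.04 rad), the gate is upright, and the arm is clear. Handing in.

```bash
python3 -c "
from plant import close_job
print(close_job())"
```

```text
the job is handed in; nothing more can be done
None
```

The orange weight hangs still on the stand's pin with the red gate shut behind it and the arm clear; I handed the job in at about 19 s (no verdict came back), but I viewed 11 pictures, one over the limit of 10.

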